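# Nudge the drilling template home on its dowel pins

### The job

The aluminium drilling template has been laid on the jig out of register, so it rides tilted on the tips of the jig's two steel dowel pins. With the fingertips, gently nudge the template sideways across the jig until both its locating holes drop over the pins and it lies flat and fully down on the lid blank, then take the hand away. Do not pick the template up, and leave the little boxes, the log slice and the glue bottle where they are.

Things in the scene. Friction and masses are not known exactly. Their poses are not given: they have to be found in the camera images.
- jig: Fixed drilling jig. Origin: centre of its underside, z up. Plywood base 200 (x) x 260 (y) x 18 mm; rails, back stop and dark lid blank on it form one flat seat 34 mm above the bench: x -58 to 58, y -85 to 85 mm; the blank (y -45 to 45) reaches to x = -90. Template home: origin over this origin, axes parallel, underside at 34 mm, 35 mm of base showing all round.
- pin_left (a point): Top of the jig's steel dowel pin at jig x = +40, y = +65 mm: 8 mm in diameter, domed (hemispherical) end, standing 10 mm above the seat, so 44 mm above the bench. Hidden under the template at the start; a short pencil line on the base at each y end, at x = +40, is in line with the pins.
- pin_right (a point): Top of the jig's other pin, alike, at jig x = +40, y = -65 mm.
- template: Loose aluminium plate 130 (x) x 190 (y) x 8 mm, 0.4 to 0.65 kg, two 10 mm through holes at x = +40, y = +65 and -65, six flush brass bushes. Origin: centre of its underside. Starts 13 to 25 mm towards jig +y, within 15 mm in x, 0.12 rad in yaw; tilted 0.1 rad, riding on both pin tips, +x edge 11 to 15 mm off the seat, -x edge on the blank. Slides at 2 to 6 N.
- hole_left (a point): Centre of the template's hole at its y = +65 mm, at the underside. Within about 2 mm of register the holes drop over the domed pins by themselves; once home the pins stop the plate from sliding on and their tips stand 2 mm above it.
- hole_right (a point): Centre of the template's hole at its y = -65 mm, at the underside of the plate.
- tray_box: Bystander: small open wooden box, 65 x 90 mm, 26 mm high, loose on the bench. Origin: centre of its underside.
- walnut_box: Bystander: small closed dark walnut box, 62 x 87 mm, 31 mm high, loose on the bench. Origin: centre of its underside.
- log_slice: Bystander: slice of a branch with bark, 60 mm in diameter, 13 mm high, loose on the bench. Origin: centre of its underside.
- glue: Bystander: yellow glue bottle standing on the bench, 48 mm in diameter, 125 mm high. Origin: centre of its underside.
There are look-alikes about, which are no part of the job. Several things have the shape of the template; the one meant has the colours described above.

How it is judged (in metres and radians):
At the end, for the whole second after the job is handed in: Both template holes are over their pins (hole and pin centres within 2.5 mm in plan), the underside at both holes is within 2 mm of the 34 mm seat, the plate is level to 0.025 rad and at rest (horizontal distance between hole_left and pin_left below 0.0025 m and horizontal distance between hole_right and pin_right below 0.0025 m and z of each of hole_left, hole_right in the frame of jig below 0.036 m and angle between template's own z axis and vertical below 0.025 rad and linear speed of template below 0.01 m/s); the robot touches nothing.
It fails at once if the template was lifted (its underside centre more than 3 mm above the pin tips) or tipped up by more than 0.25 rad (height (world z) of template above 0.047 m or angle between template's own z axis and vertical above 0.25 rad).
It fails at once if the template was rammed or pressed hard, not nudged (fingers on it with more than 40 N) (contact force between the fingers and template above 40 N).
It fails at once if a bystander was moved more than 15 mm or tipped over (distance of any of tray_box, walnut_box, log_slice, glue from where it was at the start of the episode above 0.015 m or angle between glue's own z axis and vertical above 0.3 rad).
It also fails if it takes over 51 s, if anything falls off the work surface, if the arm or the gripper's body presses on something with over 40 N, if the wrist force passes 120 N, or if a joint passes its speed limit or range.

### The arm

A 6-joint arm with a two-finger parallel gripper is mounted at the origin on the work surface. World frame = base frame: x ahead of the robot, y to its left, z up, the work surface at z = 0. Lengths are in mm, angles in rad, forces in N, time in s.
With the tool pointing down it reaches from about 275 to 750 mm from the base axis. Payload 10.2 kg.
Tool frame: the origin (TCP) lies at the very end of the fingers, on their centre line; the grasp point (between the pads) lies 19 mm behind it; z points along the fingers, y is the line along which they close (so a half turn about z gives the same grasp; the last joint's range is limited). The gripper opens to 85 mm and grips with 20 to 120 N. Pads are 22 mm wide; open, the fingers measure 114 mm over their backs; the gripper's body (76 mm by 85 mm) begins 54 mm behind the grasp point. The pads swing forward as they close: fully open they stand 13 mm farther back than shut.
Start: joints at [-1.408, 0.313, 1.498, -0, 1.331, -0.223], TCP at [197.546, -486.422, 196.494] pointing down, gripper open.
Joint ranges: [-2.94, 2.94], [-0.97, 2.17], [0.19, 2.56], [-1.23, 4.37], [0.02, 3.11], [-2.88, 2.88]. Speed limits (rad/s): [2.39, 2.39, 3.01, 3.14, 3.14, 3.14].

### API

Orientations are given as a unit quaternion [w, x, y, z].
In Python, from rig import telemetry, optics, ctrl gives the robot as it stands.
- The arm moves only by the tool servo_tool, never from a script. Its argument "deltas" is a list of rows, each a list of 3 entries, a list of its own where there are three numbers: the shift along the tool's x, y, z in units of 20 cm (1.0 is 20 cm), then the turn, a rotation vector about the tool's x, y, z in units of 90 degrees (1.0 is 90 degrees), then the opening, from 0 (shut) to 1 (fully open). A call has 1 to 8 rows; each row shifts and turns the commanded pose from where the row before left it, along the tool's axes as they then stand; what a row does not reach is not made up. A row lasts 1/10 s, in which the tool goes at most 50 mm and 8.59 degrees, less where a joint would pass 70% of its speed; a pose out of reach is approached as far as the arm can. A call with a number of a shift or a turn outside -1 to 1 is refused whole. A call with a gripper value outside its range is refused whole. The fingers move at their own pace and stop on an object; "squeeze" is the grip in N (left out, the last holds). Time passes only in rows, so rows that do not move let the fingers close. It gives the time, the measured TCP pose, the force, the opening and the grip force at its end, in the units of the state.
- telemetry.sense(): the state, without advancing time (a new reading comes with each control period).
- optics.capture(name): name is "scene" or "top" or "wrist"; returns the picture (420x560x3 uint8, blue, green, red); there is no depth.
- optics.camera_model(name): a dict with "vfov" (degrees; the focal length in pixels is half the picture's height over the tangent of half this angle, whatever the lens; pixels are square), "cx", "cy" (the principal point, pixels), "R" (3x3) and "t" (3): a world point X has camera coordinates R X + t; the wrist camera has in their place "mount" (4x4, takes a point from camera to tool coordinates, whose origin is the TCP and whose axes are the flange's). Camera axes: x right, y down, z forward; pixel columns grow to the right and rows downward; lengths in mm; the calibration is good to about 2 mm. A picture is of the moment at which its call begins: read the wrist's pose just before it. camera_model takes no time and is no camera call.
- ctrl.finish_job(): hands the job in; it is judged then, once.
The state is a dict: "time_s": time; "joints": joint angles; "dq": joint speeds; "tau": joint torques, N m; "eef_pos": TCP position; "ee_rot": TCP orientation; "force": force on the tool from outside, world axes, zero at the start; "wrist_torque": the same for the moment, N m; "grip_width": opening from 0.0 (shut) to 1.0 (fully open); "grip_force": force on a finger pad.
Only numpy, scipy, OpenCV 4.12 (cv2) and the standard library are available. Lean on these libraries where they do the work, as an engineer would, in place of code of your own. Each camera call takes 0.05 s, during which the arm holds its last target. There are 200 camera calls.

## Working session

There is one attempt and no reset: what is moved stays moved. The work goes in short steps, Python scripts to look and compute and a tool call to move; the robot and the scene stay as the last step left them, time stands still between calls to the robot, and variables do not carry over. Pictures are saved under pics/ and viewed, at most 10 in all, crops included, and the job is handed in when it is done.

Besides the shell and the picture viewer there is one more tool, called as name(argument=value, ...), one argument or row to a line, values as JSON. servo_tool: Moves the arm, as the interface text tells. Its arguments: {"type":"object","properties":{"deltas":{"type":"array"},"squeeze":{"type":"number"}},"required":["deltas"]}

```bash
mkdir -p pics; python3 - <<'E'
from rig import telemetry, optics
import cv2
for n in("scene","top"):
    cv2.imwrite(f"pics/{n}0.png",optics.capture(n))
    m=optics.camera_model(n);print(n,m)
print(optics.camera_model("wrist"));print(telemetry.sense())
E
```

```text
scene {'vfov': 45.18297768730163, 'cx': 282.33857370459975, 'cy': 213.2815442267483, 'R': array([[ 0.86753909,  0.49736636,  0.00162395],
       [ 0.41620669, -0.72417974, -0.54985062],
       [-0.27230117,  0.4776928 , -0.83526143]]), 't': array([-499.59653869, -162.57978654, 1171.33842427])}
top {'vfov': 49.304737113458344, 'cx': 270.9123341265729, 'cy': 214.13129233498532, 'R': array([[ 0.01664718, -0.99940033, -0.03036217],
       [-0.99930104, -0.01561365, -0.0339653 ],
       [ 0.03347087,  0.03090637, -0.99896171]]), 't': array([ 54.59020627, 548.09509977, 946.88151325])}
{'vfov': 59.11705817163138, 'cx': 276.890906514128, 'cy': 207.65828042221702, 'mount': array([[-1.56268105e-04, -9.56102880e-01, -2.93031156e-01,
         7.52352574e+01],
       [ 9.99999744e-01,  5.53301594e-05, -7.13812800e-04,
         8.33637948e-01],
       [ 6.98691934e-04, -2.93031192e-01,  9.56102626e-01,
        -1.77153709e+02],
       [ 0.00000000e+00,  0.00000000e+00,  0.00000000e+00,
         1.00000000e+00]])}
{'time_s': 0.1, 'joints': array([-1.40836313e+00,  3.13379130e-01,  1.49831222e+00,  1.83648704e-05,
        1.33102569e+00, -2.23382323e-01]), 'dq': array([-0.00085558,  0.00012589, -0.00287813,  0.00223827, -0.000751  ,
        0.00075903]), 'tau': array([ 1.96703448e-03, -4.12899542e+01, -2.60141498e+01, -2.51945930e-04,
        3.02520195e-03, -1.85935806e-05]), 'eef_pos': array([ 197.52521219, -486.14908034,  196.018369  ]), 'ee_rot': array([-5.61663875e-04,  9.81451192e-01,  1.91711348e-01,  2.60444266e-05]), 'force': array([-0.03996702, -0.08401697, -0.10163196]), 'wrist_torque': array([ 0.00643864, -0.03207072,  0.01458783]), 'grip_force': 0.0, 'grip_width': 0.9966429376402607}
```

View pics/top0.png

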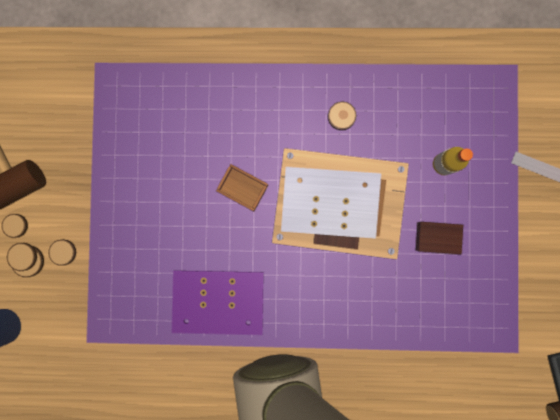

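View pics/scene0.png

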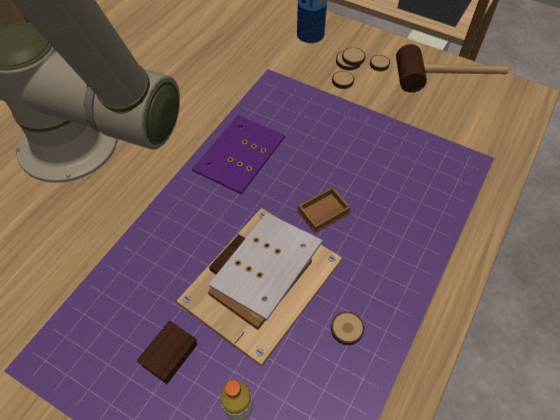

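The top view shows the jig at about (340,203): base corners near (287,150), (408,163), (397,257), (274,242), and template holes near (299,180) and (365,184). I'll enlarge both views.

```bash
python3 - <<'E'
import cv2
a=cv2.imread("pics/top0.png")[143:263,266:416]
cv2.imwrite("pics/topc.png",cv2.resize(a,None,fx=5,fy=5,interpolation=cv2.INTER_CUBIC))
b=cv2.imread("pics/scene0.png")[205:361,175:345]
cv2.imwrite("pics/scc.png",cv2.resize(b,None,fx=3.8,fy=3.8,interpolation=cv2.INTER_CUBIC))
E
```

```text
(no output)
```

View pics/topc.png

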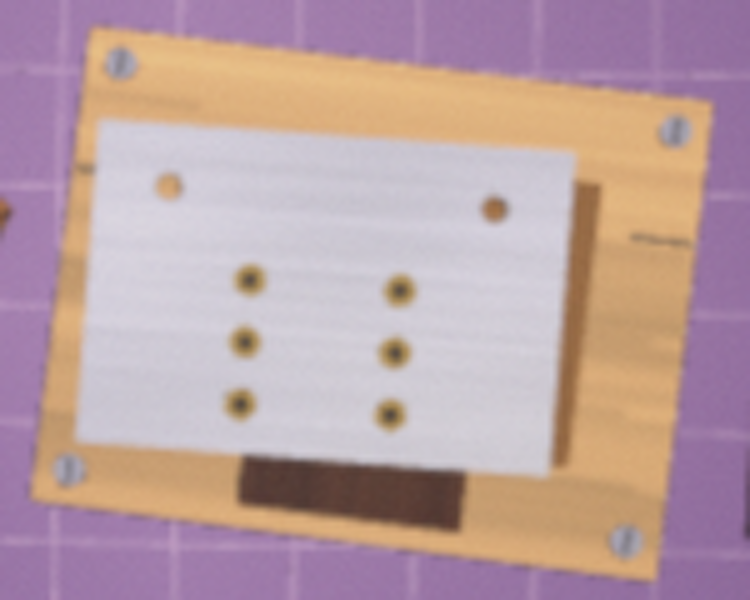

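View pics/scc.png

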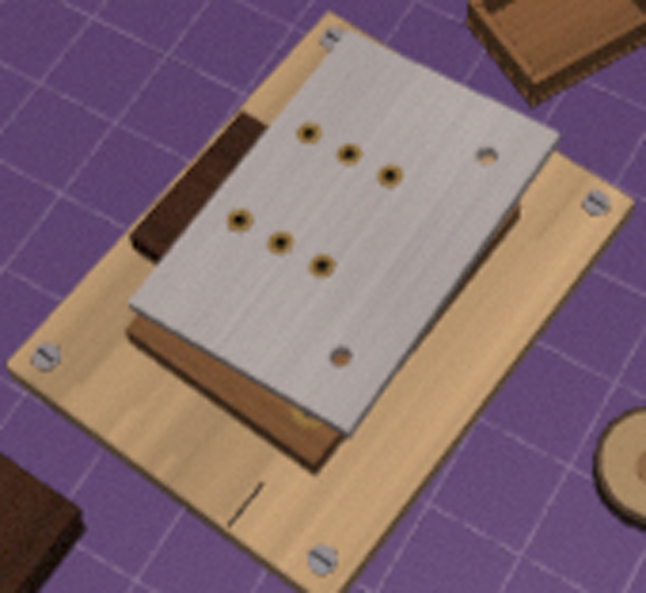

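The top crop shows base corners (92,28), (712,102), (656,580), (32,500); plate corners (98,120), (576,153), (548,476), (76,440); and holes (168,186), (495,209). The scene crop shows base corners (330,12), (632,203), (8,365); plate corners (348,35), (558,135), (130,307), (348,435); and holes (487,155), (341,356). Next I fit both poses to these points.

```bash
cat > h.py <<'E'
import numpy as np, cv2
from scipy.optimize import least_squares
from scipy.spatial.transform import Rotation as Ro
from rig import optics, telemetry
def cam(n,s=None):
    m=optics.camera_model(n); f=210/np.tan(np.radians(m["vfov"]/2))
    if n=="wrist":
        q=s["ee_rot"]; R=Ro.from_quat([q[1],q[2],q[3],q[0]]).as_matrix(); M=m["mount"]
        Rc=(R@M[:3,:3]).T; t=-Rc@(R@M[:3,3]+s["eef_pos"])
    else: Rc,t=m["R"],m["t"]
    return f,m["cx"],m["cy"],Rc,t
def proj(c,P):
    X=np.asarray(P)@c[3].T+c[4]; return np.c_[c[0]*X[:,0]/X[:,2]+c[1],c[0]*X[:,1]/X[:,2]+c[2]]
BC=np.array([[100,130,18],[100,-130,18],[-100,-130,18],[-100,130,18]],float)
TC=np.array([[65,95,8],[65,-95,8],[-65,-95,8],[-65,95,8],[40,65,8],[40,-65,8]],float)
H=np.array([[40,65,0],[40,-65,0]],float)
def T(p,X): return Ro.from_euler("ZYX",[p[3],p[4],p[5]]).apply(X)+p[:3]
E
python3 - <<'E'
from h import *
tp=lambda a:(np.array(a,float)+.5)/5-.5+[266,143]
sp=lambda a:(np.array(a,float)+.5)/3.8-.5+[175,205]
c=[cam("top"),cam("scene")]
bj=[(tp([(92,28),(712,102),(656,580),(32,500)]),[0,1,2,3]),(sp([(632,203),(8,365),(330,12)]),[0,2,3])]
tj=[(tp([(98,120),(576,153),(548,476),(76,440),(168,186),(495,209)]),[0,1,2,3,4,5]),(sp([(558,135),(348,435),(130,307),(348,35),(487,155),(341,356)]),[0,1,2,3,4,5])]
def r(v):
    e=[]
    for k in(0,1):
        o=v[10+2*k:12+2*k]
        j=np.r_[v[:2],v[2],v[3],0,0]
        e+=[(proj(c[k],T(j,BC[bj[k][1]]))+o-bj[k][0]).ravel(),(proj(c[k],T(v[4:10],TC[tj[k][1]]))+o-tj[k][0]).ravel()]
    return np.r_[np.concatenate(e),v[10:14]*.5,v[2]*.3]
s=least_squares(r,[450,-60,0,0,450,-60,40,0,-.1,0,0,0,0,0]);v=s.x
np.set_printoptions(suppress=True,precision=3)
print(v,np.abs(s.fun).max(),s.fun.round(1))
j=np.r_[v[:3],v[3],0,0]
W=T(v[4:10],H);print("holes world",W)
print("holes jig",Ro.from_euler("Z",-v[3]).apply(W-j[:3]), "origin jig",Ro.from_euler("Z",-v[3]).apply(v[4:7]-j[:3]),"yaw",v[7]-v[3])
E
```

```text
[573.109 -78.232  -2.936  -0.111 573.273 -55.778  36.943  -0.056  -0.117
  -0.001   0.483   0.248   0.317   0.53 ] 0.8928196587518187 [-0.3 -0.6  0.4 -0.1  0.   0.3 -0.5  0.1  0.3 -0.1 -0.1 -0.2 -0.2 -0.1
  0.1  0.2  0.3  0.2 -0.1  0.1  0.9 -0.3 -0.8  0.4 -0.4 -0.   0.3 -0.2
  0.2 -0.6 -0.1  0.   0.1 -0.2 -0.2  0.5 -0.   0.4  0.2  0.1  0.2  0.3
 -0.9]
holes world [[ 616.596    6.888   41.526]
 [ 609.276 -122.905   41.714]]
holes jig [[ 33.776  89.42   44.463]
 [ 40.9   -40.385  44.65 ]] origin jig [-2.328 22.334 39.879] yaw 0.05499733510191967
```

servo_tool(
  deltas=[
    [[0,0,0],[0,0,-0.0855],1],
    [[0,0,0],[0,0,-0.0855],1],
    [[0,0,0],[0,0,-0.0855],1],
    [[0,0,0],[0,0,-0.0855],1],
    [[0,0,0],[0,0,-0.0855],1],
    [[0,0,0],[0,0,-0.0855],1],
    [[0,0,0],[0,0,-0.0855],1],
    [[0,0,0],[0,0,-0.0855],1],
  ],
)

```text
time_s: 0.9
eef_pos: [197.5, -486.2, 196.2]
ee_rot: [-0.0, 0.743, 0.669, 0.0]
force: [-0.3, -0.5, 0.2]
grip_width: 1.0
grip_force: 0.0
```

servo_tool(
  deltas=[
    [[0.184,0.102,0],[0,0,0],1],
    [[0.184,0.102,0],[0,0,0],1],
    [[0.184,0.102,0],[0,0,0],1],
    [[0.184,0.102,0],[0,0,0],1],
    [[0.184,0.102,0],[0,0,0],1],
    [[0.184,0.102,0],[0,0,0],1],
    [[0.184,0.102,0],[0,0,0],1],
    [[0.184,0.102,0],[0,0,0],1],
  ],
)

```text
time_s: 1.7
eef_pos: [392.9, -210.2, 196.4]
ee_rot: [-0.0, 0.745, 0.667, -0.0]
force: [0.6, -0.1, 0.2]
grip_width: 1.0
grip_force: 0.0
```

servo_tool(
  deltas=[
    [[0.184,0.102,0],[0,0,0],1],
    [[0.184,0.102,0],[0,0,0],1],
    [[0.184,0.102,0],[0,0,0],1],
    [[0.184,0.102,0],[0,0,0],1],
    [[0.184,0.102,0],[0,0,0],1],
    [[0.184,0.102,0],[0,0,0],1],
    [[0.184,0.102,0],[0,0,0],1],
    [[0.184,0.102,0],[0,0,0],1],
  ],
)

```text
time_s: 2.5
eef_pos: [587.5, 64.4, 196.1]
ee_rot: [-0.0, 0.745, 0.667, -0.0]
force: [0.3, -1.2, 0.7]
grip_width: 0.996
grip_force: 0.0
```

servo_tool(
  deltas=[
    [[0,0,0],[0,0,0],1],
    [[0,0,0],[0,0,0],1],
  ],
)

```text
time_s: 2.7
eef_pos: [586.7, 63.1, 195.7]
ee_rot: [-0.0, 0.745, 0.667, -0.001]
force: [-0.2, -1.4, -0.1]
grip_width: 0.995
grip_force: 0.0
```

```bash
python3 - <<'E'
from h import *
import pickle
s=telemetry.sense(); im=optics.capture("wrist"); pickle.dump(s,open("s1.pkl","wb"))
cv2.imwrite("pics/w1.png",cv2.resize(im,None,fx=1.4,fy=1.4,interpolation=cv2.INTER_CUBIC))
E
```

```text
(no output)
```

View pics/w1.png

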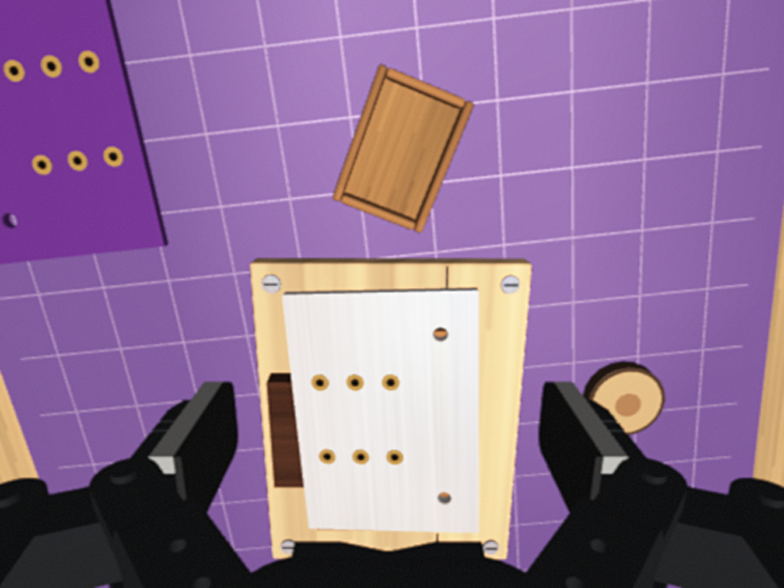

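The wrist view shows the whole plate: top corners (283,293), (478,290), (478,533), (309,529); holes (440,334), (444,497); base +y corners (254,264), (530,264); pencil lines at x≈447 and 437. Finger tips are near (220–236,384) and (541–577,384).

```bash
cat >> h.py <<'E'
def fit(s,base,tc,flat=0,j0=None):
    """wrist-pixel fit (in 1.4x picture); base, tc: dicts name-index -> pixel"""
    c=cam("wrist",s); u=lambda d:(np.array(list(d.values()),float)+.5)/1.4-.5
    BP=np.vstack([BC,[[40,130,18],[40,-130,18]]])
    def r(v):
        return np.r_[(proj(c,T(np.r_[v[:2],0,v[2],0,0],BP[list(base)]))-u(base)).ravel(),(proj(c,T(v[3:9],TC[list(tc)]))-u(tc)).ravel(), v[8]*100]
    o=least_squares(r,[573,-78,-.11,573,-56,38,-.06,-.1,0],loss="soft_l1"); v=o.x
    W=T(v[3:9],H); Rj=Ro.from_euler("Z",-v[2]); J=np.r_[v[:2],0]
    print("jig",v[:3],"tpl",v[3:],"\nres",r(v).round(1),"\nholes jig",Rj.apply(W-J).round(2),"origin",Rj.apply(v[3:6]-J).round(2),"yaw",v[6]-v[2])
    print("tcp jig",Rj.apply(s["eef_pos"]-J).round(1)); return v
np.set_printoptions(suppress=True,precision=3)
E
python3 - <<'E'
from h import *
import pickle
s=pickle.load(open("s1.pkl","rb"))
fit(s,{0:(530,264),3:(254,264),4:(447,265)},{0:(478,290),1:(478,533),2:(309,529),3:(283,293),4:(440,334),5:(444,497)})
M=np.linalg.inv(optics.camera_model("wrist")["mount"]);c=cam("wrist",s)
for z in(0,-6.5,-13):
    P=np.array([[a,b,z,1] for b in(-42.5,42.5) for a in(-11,11)])@M.T
    print(z,((np.c_[c[0]*P[:,0]/P[:,2]+c[1],c[0]*P[:,1]/P[:,2]+c[2]]+.5)*1.4).round())
E
```

```text
jig [573.055 -81.018  -0.11 ] tpl [573.154 -57.353  39.278  -0.059  -0.09   -0.007] 
res [ 1.7  0.4 -3.9  0.2  0.1 -0.4  0.3 -0.   0.1 -0.4 -0.3 -0.8 -0.4  0.7
  0.3 -0.2 -0.   0.7 -0.7] 
holes jig [[ 34.07  90.45  42.4 ]
 [ 40.52 -39.38  43.36]] origin [-2.49 23.53 39.28] yaw 0.050279310745094806
tcp jig [ -2.3 144.8 195.7]
0 [[273. 371.]
 [269. 315.]
 [500. 371.]
 [504. 315.]]
-6.5 [[269. 379.]
 [265. 322.]
 [503. 379.]
 [507. 322.]]
-13 [[265. 387.]
 [261. 328.]
 [507. 387.]
 [512. 328.]]
```

servo_tool(
  deltas=[
    [[0,0,0.138],[0,0,0],1],
    [[0,0,0.138],[0,0,0],1],
    [[0,0,0.138],[0,0,0],1],
    [[0,0,0.138],[0,0,0],1],
    [[0,0,0.138],[0,0,0],1],
    [[0,0,0.138],[0,0,0],1],
    [[0,0,0],[0,0,0],1],
    [[0,0,0],[0,0,0],1],
  ],
)

```text
time_s: 3.55
eef_pos: [587.0, 61.9, 31.9]
ee_rot: [0.0, 0.745, 0.667, 0.0]
force: [0.4, -0.4, 0.8]
grip_width: 1.005
grip_force: 0.0
```

servo_tool(
  deltas=[
    [[0,0,0.02],[0,0,0],1],
    [[0,0,0.015],[0,0,0],1],
    [[0,0,0],[0,0,0],1],
  ],
)

```text
time_s: 3.85
eef_pos: [587.0, 62.7, 24.2]
ee_rot: [0.0, 0.745, 0.667, 0.0]
force: [0.7, 0.3, -0.4]
grip_width: 1.0
grip_force: 0.0
```

```bash
python3 - <<'E'
from h import *
b=optics.capture("scene")[180:340,180:390]
a=optics.capture("wrist")
i=cv2.resize(b,(787,600),interpolation=cv2.INTER_CUBIC)
cv2.imwrite("pics/s2.png",i);cv2.imwrite("pics/w2.png",a);print(telemetry.sense()["eef_pos"],telemetry.sense()["force"])
E
```

```text
[587.069  62.77   24.273] [ 0.447  0.457 -0.771]
```

View pics/s2.png

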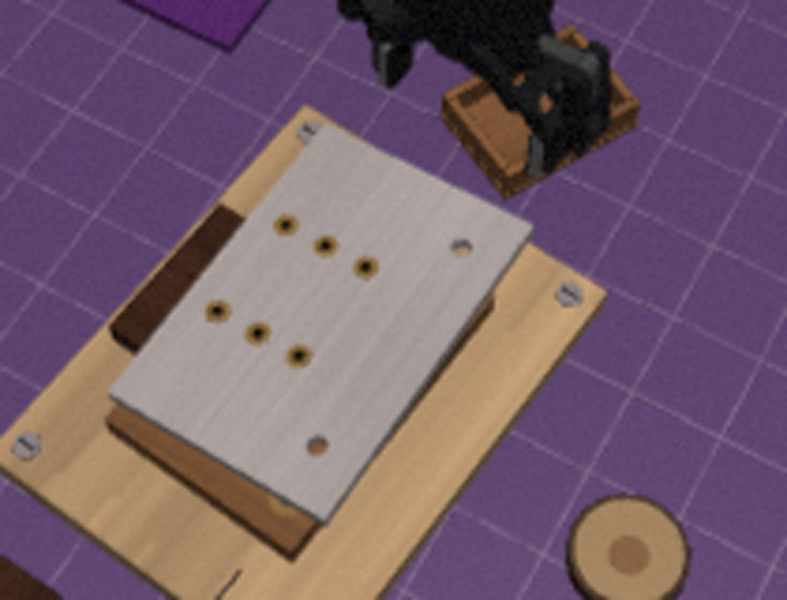

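The crop shows finger tips at (537,172) and (392,83), clear of the plate. I'll triangulate their height.

```bash
python3 - <<'E'
from h import *
c=cam("scene"); q=np.array([587.07,62.77,0]);tx=np.array([.1106,.9939,0]);ty=np.array([.9939,-.1106,0])
for z in(24,37,50):
  for b in(-50,50):
    for a in (-11,0,11):
      p=proj(c,[q+a*tx+b*ty+[0,0,z]])[0]; print(z,b,a,((p-[180,180]+.5)*3.75).round())
E
```

```text
24 -50 -11 [375. 137.]
24 -50 0 [387. 124.]
24 -50 11 [399. 110.]
24 50 -11 [527. 231.]
24 50 0 [539. 217.]
24 50 11 [550. 202.]
37 -50 -11 [375. 124.]
37 -50 0 [387. 111.]
37 -50 11 [399.  97.]
37 50 -11 [529. 219.]
37 50 0 [540. 204.]
37 50 11 [552. 190.]
50 -50 -11 [375. 111.]
50 -50 0 [387.  97.]
50 -50 11 [399.  84.]
50 50 -11 [530. 206.]
50 50 0 [542. 191.]
50 50 11 [554. 177.]
```

servo_tool(
  deltas=[
    [[0,0,0.005],[0,0,0],0.4],
    [[0,0,0],[0,0,0],0.4],
    [[0,0,0],[0,0,0],0.4],
    [[0,0,0],[0,0,0],0.4],
    [[0,0,0],[0,0,0],0.4],
    [[0,0,0],[0,0,0],0.4],
  ],
)

```text
time_s: 4.55
eef_pos: [586.9, 62.8, 22.9]
ee_rot: [0.0, 0.745, 0.667, 0.0]
force: [-0.3, -0.1, 0.7]
grip_width: 0.404
grip_force: 0.0
```

servo_tool(
  deltas=[
    [[-0.01,0,0],[0,0,0],0.4],
    [[-0.01,0,0],[0,0,0],0.4],
    [[-0.01,0,0],[0,0,0],0.4],
    [[-0.01,0,0],[0,0,0],0.4],
    [[-0.01,0,0],[0,0,0],0.4],
    [[-0.01,0,0],[0,0,0],0.4],
    [[-0.01,0,0],[0,0,0],0.4],
    [[-0.01,0,0],[0,0,0],0.4],
  ],
)

```text
time_s: 5.35
eef_pos: [585.1, 46.7, 22.9]
ee_rot: [-0.0, 0.745, 0.667, 0.0]
force: [-0.5, 0.3, -0.4]
grip_width: 0.398
grip_force: 0.0
```

servo_tool(
  deltas=[
    [[-0.01,0,0],[0,0,0],0.4],
    [[-0.01,0,0],[0,0,0],0.4],
    [[-0.01,0,0],[0,0,0],0.4],
    [[-0.01,0,0],[0,0,0],0.4],
  ],
)

```text
time_s: 5.75
eef_pos: [584.3, 38.7, 22.9]
ee_rot: [0.0, 0.745, 0.667, 0.0]
force: [-0.0, -0.2, 0.4]
grip_width: 0.399
grip_force: 0.0
```

servo_tool(
  deltas=[
    [[-0.01,0,0],[0,0,0],0.4],
    [[-0.01,0,0],[0,0,0],0.4],
    [[-0.01,0,0],[0,0,0],0.4],
  ],
)

```text
time_s: 6.05
eef_pos: [583.6, 32.8, 22.9]
ee_rot: [-0.0, 0.745, 0.667, 0.0]
force: [-0.5, 0.6, -1.1]
grip_width: 0.399
grip_force: 0.0
```

```bash
python3 - <<'E'
from h import *
import pickle
s=telemetry.sense(); im=optics.capture("wrist"); pickle.dump(s,open("s3.pkl","wb"))
t=optics.capture("top");cv2.imwrite("pics/t3.png",t)
cv2.imwrite("pics/w3.png",cv2.resize(im,None,fx=1.4,fy=1.4,interpolation=cv2.INTER_CUBIC));print(s["eef_pos"],s["force"])
E
```

```text
[583.587  32.778  22.898] [-0.521  0.581 -1.085]
```

View pics/w3.png

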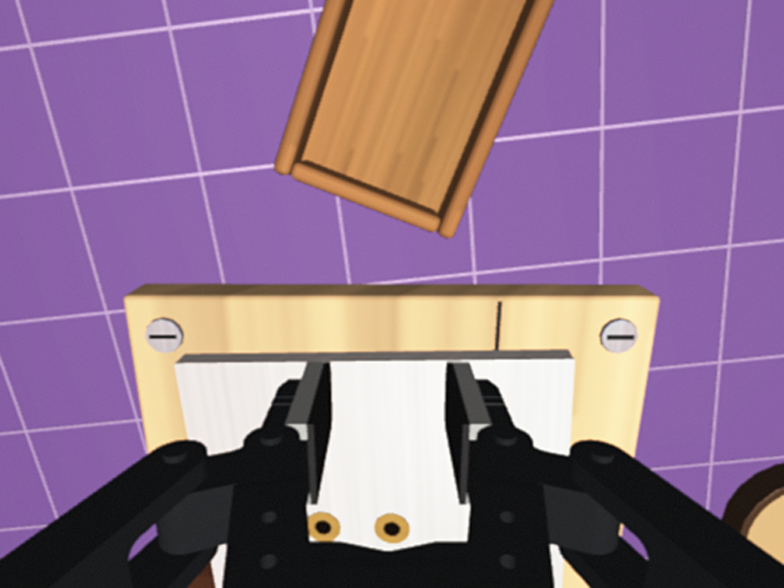

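The picture shows the finger tips at row ≈363, over the plate and inside its +y edge at row ≈355. There has been no contact force, so the tips sit higher than the nominal TCP. Using the pad gap and width, I get about 40 mm behind it. I'll back out and go lower, watching the force.

servo_tool(
  deltas=[
    [[0.05,0,0],[0,0,0],0.4],
    [[0.05,0,0],[0,0,0],0.4],
    [[0.05,0,0],[0,0,0],0.4],
    [[0,0,0],[0,0,0],0.4],
  ],
)

```text
time_s: 6.55
eef_pos: [586.9, 64.5, 22.9]
ee_rot: [-0.0, 0.744, 0.668, 0.0]
force: [0.0, 0.3, -0.0]
grip_width: 0.396
grip_force: 0.0
```

servo_tool(
  deltas=[
    [[0,0,0.02],[0,0,0],0.4],
    [[0,0,0.02],[0,0,0],0.4],
    [[0,0,0.02],[0,0,0],0.4],
    [[0,0,0.02],[0,0,0],0.4],
  ],
)

```text
time_s: 6.95
eef_pos: [586.8, 62.5, 6.4]
ee_rot: [-0.0, 0.745, 0.667, -0.0]
force: [0.8, -0.1, -0.0]
grip_width: 0.4
grip_force: 0.0
```

```bash
python3 - <<'E'
from h import *
s=telemetry.sense(); im=optics.capture("wrist"); b=optics.capture("scene")[180:340,180:390]
i=np.hstack([cv2.resize(b,(400,305)),cv2.resize(im,(400,300))[:300] if 0 else cv2.resize(im,(400,305))])
cv2.imwrite("pics/c4.png",i);print(s["eef_pos"],s["force"])
E
```

```text
[586.808  62.482   6.362] [ 0.778 -0.057 -0.01 ]
```

View pics/c4.png

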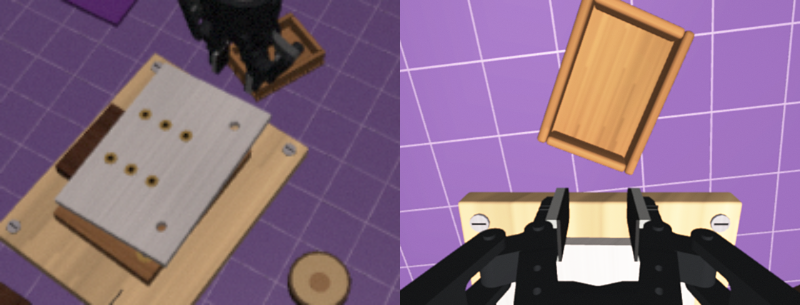

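Both tips are still clear above the base, beyond the plate's +y edge. I continue down.

servo_tool(
  deltas=[
    [[0,0,0.02],[0,0,0],0.4],
    [[0,0,0.02],[0,0,0],0.4],
    [[0,0,0.01],[0,0,0],0.4],
    [[0,0,0],[0,0,0],0.4],
  ],
)

```text
time_s: 7.45
eef_pos: [586.7, 62.8, -3.5]
ee_rot: [-0.0, 0.745, 0.667, -0.0]
force: [-0.1, -0.3, -0.5]
grip_width: 0.398
grip_force: 0.0
```

servo_tool(
  deltas=[
    [[0,0,0.01],[0,0,0],0.4],
    [[0,0,0.01],[0,0,0],0.4],
    [[0,0,0],[0,0,0],0.4],
  ],
)

```text
time_s: 7.75
eef_pos: [586.8, 62.8, -7.4]
ee_rot: [-0.0, 0.745, 0.667, -0.0]
force: [-0.2, -0.1, -0.9]
grip_width: 0.396
grip_force: 0.0
```

servo_tool(
  deltas=[
    [[-0.01,0,0.01],[0,0,0],0.4],
    [[-0.01,0,0],[0,0,0],0.4],
    [[-0.01,0,0],[0,0,0],0.4],
    [[-0.01,0,0],[0,0,0],0.4],
    [[-0.01,0,0],[0,0,0],0.4],
    [[-0.0075,0,0],[0,0,0],0.4],
    [[-0.0075,0,0],[0,0,0],0.4],
  ],
)

```text
time_s: 8.45
eef_pos: [585.5, 49.7, -9.1]
ee_rot: [0.0, 0.745, 0.667, 0.0]
force: [0.9, -0.4, -0.1]
grip_width: 0.4
grip_force: 0.0
```

servo_tool(
  deltas=[
    [[-0.0075,0,0],[0,0,0],0.4],
    [[-0.0075,0,0],[0,0,0],0.4],
    [[-0.0075,0,0],[0,0,0],0.4],
  ],
)

```text
time_s: 8.75
eef_pos: [585.1, 45.6, -9.0]
ee_rot: [-0.0, 0.745, 0.667, 0.0]
force: [0.3, 4.2, -0.5]
grip_width: 0.401
grip_force: 1.7
```

servo_tool(
  deltas=[
    [[-0.0075,0,0],[0,0,0],0.4],
    [[-0.0075,0,0],[0,0,0],0.4],
    [[-0.0075,0,0],[0,0,0],0.4],
    [[-0.0075,0,0],[0,0,0],0.4],
    [[-0.0075,0,0],[0,0,0],0.4],
  ],
)

```text
time_s: 9.25
eef_pos: [584.2, 37.8, -9.1]
ee_rot: [0.0, 0.745, 0.667, 0.0]
force: [1.0, 3.3, 0.8]
grip_width: 0.4
grip_force: 1.9
```

servo_tool(
  deltas=[
    [[-0.0075,0,0],[0,0,0],0.4],
    [[-0.0075,0,0],[0,0,0],0.4],
    [[-0.0075,0,0],[0,0,0],0.4],
    [[-0.0075,0,0],[0,0,0],0.4],
    [[-0.0075,0,0],[0,0,0],0.4],
  ],
)

```text
time_s: 9.75
eef_pos: [583.3, 30.4, -9.1]
ee_rot: [-0.0, 0.745, 0.667, 0.0]
force: [0.6, 3.9, 0.9]
grip_width: 0.403
grip_force: 2.3
```

servo_tool(
  deltas=[
    [[0.08,0,0],[0,0,0],0.4],
    [[0.08,0,-0.05],[0,0,0],0.4],
    [[0,0,-0.2],[0,0,0],1],
    [[0,0,-0.2],[0,0,0],1],
    [[0,0,-0.2],[0,0,0],1],
    [[0,0,-0.2],[0,0,0],1],
    [[0,0,-0.18],[0,0,0],1],
    [[0,0,0],[0,0,0],1],
  ],
)

```text
time_s: 10.55
eef_pos: [588.7, 63.3, 202.9]
ee_rot: [0.004, 0.745, 0.667, 0.003]
force: [-0.3, 0.4, 0.2]
grip_width: 1.003
grip_force: 0.0
```

servo_tool(
  deltas=[
    [[0,0,0],[0,0,0],1],
    [[0,0,0],[0,0,0],1],
  ],
)

```text
time_s: 10.75
eef_pos: [586.2, 62.9, 195.7]
ee_rot: [-0.001, 0.745, 0.667, -0.001]
force: [-0.0, -0.1, -1.0]
grip_width: 1.0
grip_force: 0.0
```

```bash
python3 - <<'E'
from h import *
import pickle
s=telemetry.sense(); im=optics.capture("wrist"); pickle.dump(s,open("s5.pkl","wb"))
big=cv2.resize(im,None,fx=1.4,fy=1.4,interpolation=cv2.INTER_CUBIC)
cv2.imwrite("pics/w5.png",cv2.resize(im,None,fx=2.8,fy=2.8,interpolation=cv2.INTER_CUBIC)[500:1100,430:1130]);print(s["eef_pos"])
E
```

```text
[586.198  62.918 195.734]
```

View pics/w5.png

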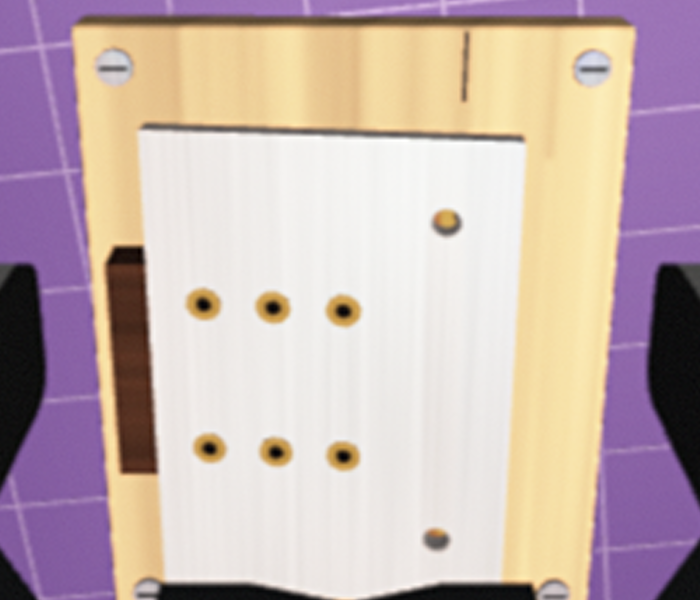

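The crop shows base +y corners (76,25), (634,25); pencil line x≈467; plate +y corners (140,130), (524,141); hole tops at (447,222), (436,539). Now fit with tilt and height priors.

```bash
sed -i 's/v\[8\]\*100\]/v[8]*100,(v[7]+.095)*60,(v[5]-39.4)*.7]/' h.py; python3 - <<'E'
from h import *
import pickle
g=lambda x,y:((x+430)/2,(y+500)/2)
fit(pickle.load(open("s1.pkl","rb")),{0:(531,264),3:(251,264),4:(447,265)},{0:(478,290),1:(478,533),2:(309,529),3:(283,293),4:(440,334),5:(444,497)})
fit(pickle.load(open("s5.pkl","rb")),{0:g(634,25),3:g(76,25),4:g(467.5,25)},{0:g(524,141),3:g(140,130),4:g(447,222),5:g(436,539)})
E
```

```text
jig [573.101 -81.015  -0.11 ] tpl [573.162 -57.278  39.365  -0.059  -0.093  -0.007] 
res [ 1.   0.3 -1.7  0.2  0.2 -0.4  0.2 -0.   0.2 -0.3 -0.2 -0.9 -0.5  0.6
  0.3 -0.2 -0.   0.8 -0.7  0.1 -0. ] 
holes jig [[ 34.    90.53  42.62]
 [ 40.48 -39.3   43.53]] origin [-2.54 23.6  39.36] yaw 0.05053608186587837
tcp jig [ -2.3 144.8 195.7]
jig [573.705 -80.028  -0.109] tpl [566.385 -74.93   38.852  -0.109  -0.093  -0.001] 
res [ 1.5  0.  -2.1  0.1  0.1  0.   0.5  0.2 -0.5 -0.3 -0.2  0.1  0.3  0.1
 -0.1  0.1 -0.4] 
holes jig [[ 31.99  69.28  42.5 ]
 [ 32.   -60.72  42.6 ]] origin [-7.83  4.27 38.85] yaw 0.0002206418467551874
tcp jig [ -3.2 143.5 195.7]
```

Yaw is now in register. The plate still needs about +8 mm in jig x and −4.3 mm in jig y. I go to the −x side, with the tool turned 90°.

servo_tool(
  deltas=[
    [[-0.176,-0.111,0],[0,0,-0.09],0.4],
    [[-0.176,-0.111,0],[0,0,0],0.4],
    [[0,0,0],[0,0,0],0.4],
  ],
)

```text
time_s: 11.1
eef_pos: [537.9, -8.8, 196.1]
ee_rot: [-0.001, 0.697, 0.717, -0.001]
force: [-1.2, -0.6, -0.3]
grip_width: 0.517
grip_force: 0.0
```

servo_tool(
  deltas=[
    [[0,0,0],[0,0,-0.091],0.4],
    [[0,0,0],[0,0,-0.091],0.4],
    [[0,0,0],[0,0,-0.091],0.4],
    [[0,0,0],[0,0,-0.091],0.4],
    [[0,0,0],[0,0,-0.091],0.4],
  ],
)

```text
time_s: 11.6
eef_pos: [539.7, -5.5, 196.0]
ee_rot: [-0.001, 0.398, 0.917, -0.0]
force: [-0.4, 0.1, -0.7]
grip_width: 0.4
grip_force: 0.0
```

servo_tool(
  deltas=[
    [[0,0,0],[0,0,-0.091],0.4],
    [[0,0,0],[0,0,-0.091],0.4],
    [[0,0,0],[0,0,-0.091],0.4],
    [[0,0,0],[0,0,-0.091],0.4],
    [[0,0,0],[0,0,-0.091],0.4],
    [[0,0,0],[0,0,0],0.4],
  ],
)

```text
time_s: 12.2
eef_pos: [539.7, -5.5, 196.1]
ee_rot: [-0.001, 0.055, 0.999, 0.0]
force: [-0.3, 0.2, 0.2]
grip_width: 0.397
grip_force: 0.0
```

```bash
cat >> h.py <<'E'
def go(x,y,z,J=(573.4,-80.5),yaw=-.1095):
    s=telemetry.sense(); q=s["ee_rot"]; R=Ro.from_quat([q[1],q[2],q[3],q[0]]).as_matrix()
    c,n=np.cos(yaw),np.sin(yaw); W=np.array([J[0]+c*x-n*y,J[1]+n*x+c*y,z])
    d=R.T@(W-s["eef_pos"]); print("tcp",s["eef_pos"],"units",d/200,"tool x angle",np.arctan2(R[1,0],R[0,0]),"err yaw units",(np.arctan2(R[1,0],R[0,0])-(np.pi+yaw))/(np.pi/2))
E
python3 -c "
from h import *
go(-93,3,35)"
```

```text
tcp [539.75   -5.532 196.086] units [ 0.256 -0.339  0.806] tool x angle 3.032442507813073 err yaw units 0.00022272411598637853
```

servo_tool(
  deltas=[
    [[0.128,-0.17,0],[0,0,0],0.4],
    [[0.128,-0.17,0],[0,0,0],0.4],
    [[0,0,0.16],[0,0,0],0.4],
    [[0,0,0.16],[0,0,0],0.4],
    [[0,0,0.16],[0,0,0],0.4],
    [[0,0,0.16],[0,0,0],0.4],
    [[0,0,0.16],[0,0,0],0.4],
    [[0,0,0],[0,0,0],0.4],
  ],
)

```text
time_s: 13.0
eef_pos: [479.1, -66.9, 33.5]
ee_rot: [-0.004, 0.057, 0.998, 0.001]
force: [0.0, -0.1, 0.5]
grip_width: 0.4
grip_force: 0.0
```

servo_tool(
  deltas=[
    [[0,0,0.04],[0,0,0],0.4],
    [[0,0,0.04],[0,0,0],0.4],
    [[0,0,0.03],[0,0,0],0.4],
    [[0,0,0.02],[0,0,0],0.4],
    [[0,0,0],[0,0,0],0.4],
  ],
)

```text
time_s: 13.5
eef_pos: [481.4, -68.0, 10.7]
ee_rot: [-0.0, 0.055, 0.998, 0.0]
force: [0.3, -0.2, 0.1]
grip_width: 0.4
grip_force: 0.0
```

```bash
python3 -c "
from h import *
go(-93,3,0);print(telemetry.sense()['force'])"
```

```text
tcp [481.355 -68.035  10.737] units [0.001 0.003 0.054] tool x angle 3.0307204637068934 err yaw units -0.0008735632108966127
[ 0.319 -0.168  0.102]
```

servo_tool(
  deltas=[
    [[0,0,0.015],[0,0,0],0.4],
    [[0,0,0.015],[0,0,0],0.4],
    [[0,0,0.01],[0,0,0],0.4],
    [[0,0,0.005],[0,0,0],0.4],
    [[0,0,0.005],[0,0,0],0.4],
  ],
)

```text
time_s: 14.0
eef_pos: [481.5, -68.1, 0.8]
ee_rot: [0.0, 0.055, 0.998, 0.0]
force: [0.8, 0.4, -0.1]
grip_width: 0.398
grip_force: 0.0
```

servo_tool(
  deltas=[
    [[0,0,0.005],[0,0,0],0.4],
    [[0,0,0],[0,0,0],0.4],
  ],
)

```text
time_s: 14.2
eef_pos: [481.4, -68.0, -0.2]
ee_rot: [-0.0, 0.055, 0.998, 0.0]
force: [0.0, 0.0, -1.2]
grip_width: 0.398
grip_force: 0.0
```

servo_tool(
  deltas=[
    [[0,0,0.005],[0,0,0],0.4],
    [[0,0,0],[0,0,0],0.4],
  ],
)

```text
time_s: 14.4
eef_pos: [481.4, -68.1, -1.2]
ee_rot: [-0.0, 0.055, 0.998, 0.0]
force: [-0.1, -0.3, 0.3]
grip_width: 0.402
grip_force: 0.0
```

servo_tool(
  deltas=[
    [[0,0,0.005],[0,0,0],0.4],
    [[0,0,0],[0,0,0],0.4],
  ],
)

```text
time_s: 14.6
eef_pos: [481.6, -68.1, -1.6]
ee_rot: [0.0, 0.055, 0.998, -0.0]
force: [-1.8, 1.1, 6.2]
grip_width: 0.4
grip_force: 3.1
```

servo_tool(
  deltas=[
    [[0,0,-0.0125],[0,0,0],0.4],
    [[-0.01,0,0],[0,0,0],0.4],
    [[-0.01,0,0],[0,0,0],0.4],
    [[-0.01,0,0],[0,0,0],0.4],
  ],
)

```text
time_s: 15.0
eef_pos: [487.6, -68.7, 0.3]
ee_rot: [-0.0, 0.055, 0.998, 0.0]
force: [-0.3, 0.7, 0.1]
grip_width: 0.398
grip_force: 0.0
```

servo_tool(
  deltas=[
    [[-0.005,0,0],[0,0,0],0.4],
    [[-0.005,0,0],[0,0,0],0.4],
  ],
)

```text
time_s: 15.2
eef_pos: [489.1, -68.9, 0.2]
ee_rot: [-0.001, 0.055, 0.998, 0.0]
force: [-3.0, -0.9, 1.5]
grip_width: 0.402
grip_force: 1.9
```

servo_tool(
  deltas=[
    [[-0.005,0,0],[0,0,0],0.4],
    [[-0.005,0,0],[0,0,0],0.4],
  ],
)

```text
time_s: 15.4
eef_pos: [490.2, -68.9, 0.2]
ee_rot: [-0.002, 0.055, 0.998, 0.0]
force: [-7.1, 0.9, 4.2]
grip_width: 0.399
grip_force: 3.4
```

```bash
python3 -c "
from h import *
go(-76,3,0);print(telemetry.sense()['force'])"
```

```text
tcp [490.165 -68.867   0.174] units [-0.04   0.003  0.001] tool x angle 3.031284871677902 err yaw units -0.000514249936870566
[-7.11   0.933  4.162]
```

servo_tool(
  deltas=[
    [[-0.005,0,-0.002],[0,0,0],0.4],
    [[-0.005,0,0],[0,0,0],0.4],
  ],
)

```text
time_s: 15.6
eef_pos: [492.7, -69.2, 0.4]
ee_rot: [-0.001, 0.055, 0.998, 0.0]
force: [-2.2, 0.7, -2.6]
grip_width: 0.4
grip_force: 1.4
```

servo_tool(
  deltas=[
    [[-0.005,0,0],[0,0,0],0.4],
    [[-0.005,0,0],[0,0,0],0.4],
  ],
)

```text
time_s: 15.8
eef_pos: [495.3, -69.5, 0.6]
ee_rot: [-0.0, 0.055, 0.998, 0.0]
force: [-2.3, -0.7, -2.7]
grip_width: 0.398
grip_force: 1.2
```

servo_tool(
  deltas=[
    [[-0.005,0,0],[0,0,0],0.4],
    [[-0.005,0,0],[0,0,0],0.4],
    [[0,0,0],[0,0,0],0.4],
  ],
)

```text
time_s: 16.1
eef_pos: [497.5, -69.9, 0.8]
ee_rot: [0.0, 0.055, 0.998, -0.0]
force: [-2.7, 0.6, -1.2]
grip_width: 0.402
grip_force: 1.0
```

servo_tool(
  deltas=[
    [[0.08,0,0],[0,0,0],0.4],
    [[0.04,0,0],[0,0,0],0.4],
    [[0,0,-0.2],[0,0,0],1],
    [[0,0,-0.2],[0,0,0],1],
    [[0,0,-0.2],[0,0,0],1],
    [[0,0,-0.2],[0,0,0],1],
    [[0,0,-0.2],[0,0,0],1],
    [[0,0,0],[0,0,0],1],
  ],
)

```text
time_s: 16.9
eef_pos: [476.0, -68.0, 206.2]
ee_rot: [0.005, 0.055, 0.998, -0.002]
force: [0.3, -1.4, -1.6]
grip_width: 1.001
grip_force: 0.0
```

servo_tool(
  deltas=[
    [[0,0,0],[0,0,0],1],
    [[0,0,0],[0,0,0],1],
  ],
)

```text
time_s: 17.1
eef_pos: [473.1, -67.0, 199.7]
ee_rot: [-0.001, 0.055, 0.998, 0.0]
force: [0.4, 0.8, -0.4]
grip_width: 1.0
grip_force: 0.0
```

```bash
python3 - <<'E'
from h import *
import pickle
s=telemetry.sense(); im=optics.capture("wrist"); pickle.dump(s,open("s6.pkl","wb"))
cv2.imwrite("pics/w6r.png",im); t=optics.capture("top"); cv2.imwrite("pics/t6.png",t)
# auto: plate mask (bright, unsaturated) corners in wrist
h=cv2.cvtColor(im,cv2.COLOR_BGR2HSV); m=((h[...,1]<35)&(h[...,2]>130)).astype(np.uint8)
m=cv2.morphologyEx(m,cv2.MORPH_CLOSE,np.ones((9,9)))
n,l,st,ce=cv2.connectedComponentsWithStats(m); k=1+st[1:,4].argmax(); print(st[k],s["eef_pos"])
E
```

```text
[  168   214   215   127 23632] [473.058 -67.001 199.703]
```

```bash
cat >> h.py <<'E'
def auto(im,s,org,tilt=-.095,z=39.4,J=(573.4,-80.5,-.1095)):
    c=cam("wrist",s); j=np.r_[J[:2],0,J[2],0,0]; h=cv2.cvtColor(im,cv2.COLOR_BGR2HSV).astype(float)
    wood=((h[...,0]<40)|(h[...,0]>172)).astype(np.float32)
    def edge(p,o):   # offset in mm outward where wood ends
        t=np.arange(-12,12.1,.25); q=proj(c,T(j,p+t[:,None]*o))
        v=cv2.remap(wood,q[:,:1].astype(np.float32),q[:,1:].astype(np.float32),cv2.INTER_LINEAR)[:,0]
        return t[0]+.25*v.sum() if v[0]>.5>v[-1] else np.nan
    o=np.eye(3)
    for nm,pts,d in(("+y",[[x,130,18] for x in range(-90,91,15)],o[1]),("-y",[[x,-130,18] for x in range(-90,91,15)],-o[1]),("-x bottom",[[-100,y,0] for y in range(-110,111,20)],-o[0]),("+x",[[100,y,18] for y in range(-110,111,20)],o[0])):
        print(nm,np.array([edge(np.array(p,float),d) for p in pts]).round(1))
    Rj=Ro.from_euler("Z",J[2])
    for X in TC[4:]:
        P=T(j,Ro.from_euler("Y",tilt).apply(X)+[org[0],org[1],z]); u=proj(c,[P])[0]; 
        g=cv2.cvtColor(im,cv2.COLOR_BGR2GRAY).astype(float); k=9; x0,y0=u.round().astype(int)
        w=g[y0-k:y0+k+1,x0-k:x0+k+1]; w=np.clip(np.percentile(w,80)-15-w,0,40); yy,xx=np.mgrid[-k:k+1,-k:k+1]
        ob=np.array([x0+(w*xx).sum()/w.sum(),y0+(w*yy).sum()/w.sum()])
        A=np.c_[[proj(c,[P+Rj.apply(o[i])])[0]-u for i in(0,1)]].T
        print("hole pred px",u,"obs",ob,"area",(w>20).sum(),"jig offset mm",np.linalg.solve(A,ob-u))
E
python3 - <<'E'
from h import *
import pickle
s=pickle.load(open("s6.pkl","rb"));auto(cv2.imread("pics/w6r.png"),s,(-.4,4.3))
E
```

```text
+y [ nan -0.2  0.2 -0.4  0.   0.4 -0.3  nan  nan -5.9  nan  3.3  nan]
-y [ nan -1.  -1.4 -0.9 -1.5 -1.  -0.6  nan  nan -9.4 -6.9 -0.6  1.6]
-x bottom [ 0.5  0.5  0.5  0.4  0.4 -0.7 -0.7 -0.8 -0.8 -0.8 -0.8 -0.9]
+x [-2.4  nan  nan  nan  nan -2.1 -2.1 -0.7 -0.7 -0.6 -0.6 -0.5]
hole pred px [343.489 315.861] obs [343.08  316.837] area 82 jig offset mm [ 1.131 -0.355]
hole pred px [214.744 316.095] obs [214.631 316.442] area 84 jig offset mm [ 0.402 -0.134]
```

The plate is measured at about x +0.8, y +3.5 mm and yaw ≈0 relative to the jig. Next is the final y nudge.

servo_tool(
  deltas=[
    [[0,0,0],[0,0,0.091],0.4],
    [[0,0,0],[0,0,0.091],0.4],
    [[0,0,0],[0,0,0.091],0.4],
    [[0,0,0],[0,0,0.091],0.4],
    [[0,0,0],[0,0,0.091],0.4],
    [[0,0,0],[0,0,0.091],0.4],
  ],
)

```text
time_s: 17.8
eef_pos: [473.2, -67.1, 199.9]
ee_rot: [-0.001, 0.468, 0.884, -0.0]
force: [-0.3, 0.2, 0.3]
grip_width: 0.403
grip_force: 0.0
```

servo_tool(
  deltas=[
    [[0,0,0],[0,0,0.091],0.4],
    [[0,0,0],[0,0,0.091],0.4],
    [[0,0,0],[0,0,0.091],0.4],
    [[0,0,0],[0,0,0.091],0.4],
    [[0,0,0],[0,0,0.091],0.4],
    [[0,0,0],[0,0,0],0.4],
  ],
)

```text
time_s: 18.4
eef_pos: [473.2, -67.1, 200.0]
ee_rot: [-0.001, 0.746, 0.666, -0.0]
force: [-0.2, -0.2, -1.1]
grip_width: 0.399
grip_force: 0.0
```

```bash
python3 -c "
from h import *
go(-1,132,-8)"
```

```text
tcp [473.248 -67.104 200.012] units [0.65  0.499 1.04 ] tool x angle 1.457392035290637 err yaw units -1.0024855491686981
```

servo_tool(
  deltas=[
    [[0.163,0.125,0],[0,0,-0.0025],0.4],
    [[0.163,0.125,0],[0,0,0],0.4],
    [[0.163,0.125,0],[0,0,0],0.4],
    [[0.163,0.125,0],[0,0,0],0.4],
    [[0,0,0],[0,0,0],0.4],
    [[0,0,0.2],[0,0,0],0.4],
    [[0,0,0.2],[0,0,0],0.4],
    [[0,0,0.2],[0,0,0],0.4],
  ],
)

```text
time_s: 19.2
eef_pos: [586.4, 51.1, 79.0]
ee_rot: [-0.0, 0.743, 0.669, -0.0]
force: [0.1, -0.5, -0.2]
grip_width: 0.4
grip_force: 0.0
```

servo_tool(
  deltas=[
    [[0,0,0.2],[0,0,0],0.4],
    [[0,0,0.1],[0,0,0],0.4],
    [[0,0,0.07],[0,0,0],0.4],
    [[0,0,0.04],[0,0,0],0.4],
    [[0,0,0.03],[0,0,0],0.4],
    [[0,0,0],[0,0,0],0.4],
  ],
)

```text
time_s: 19.8
eef_pos: [587.2, 51.5, -7.1]
ee_rot: [0.0, 0.744, 0.668, 0.0]
force: [0.1, 0.2, -0.3]
grip_width: 0.397
grip_force: 0.0
```

```bash
python3 -c "
from h import *
go(0,106,-9)"
```

```text
tcp [587.151  51.464  -7.119] units [-0.133  0.004  0.009] tool x angle 1.4632069738327187 err yaw units -0.9987836443177068
```

servo_tool(
  deltas=[
    [[-0.02,0,0.01],[0,0,0],0.4],
    [[-0.02,0,0],[0,0,0],0.4],
    [[-0.02,0,0],[0,0,0],0.4],
    [[-0.015,0,0],[0,0,0],0.4],
    [[-0.01,0,0],[0,0,0],0.4],
    [[-0.01,0,0],[0,0,0],0.4],
  ],
)

```text
time_s: 20.4
eef_pos: [585.1, 32.4, -9.1]
ee_rot: [0.0, 0.744, 0.668, 0.0]
force: [-0.2, 1.0, 0.0]
grip_width: 0.399
grip_force: 0.0
```

servo_tool(
  deltas=[
    [[-0.005,0,0],[0,0,0],0.4],
    [[-0.005,0,0],[0,0,0],0.4],
    [[-0.005,0,0],[0,0,0],0.4],
  ],
)

```text
time_s: 20.7
eef_pos: [584.7, 29.7, -9.2]
ee_rot: [0.0, 0.744, 0.668, 0.0]
force: [0.8, 0.6, 0.3]
grip_width: 0.401
grip_force: 0.2
```

servo_tool(
  deltas=[
    [[-0.005,0,0],[0,0,0],0.4],
    [[-0.005,0,0],[0,0,0],0.4],
  ],
)

```text
time_s: 20.9
eef_pos: [584.5, 27.6, -9.2]
ee_rot: [0.0, 0.744, 0.668, -0.0]
force: [-0.8, 0.4, -0.5]
grip_width: 0.397
grip_force: 0.0
```

servo_tool(
  deltas=[
    [[-0.005,0,0],[0,0,0],0.4],
    [[0,0,0],[0,0,0],0.4],
  ],
)

```text
time_s: 21.1
eef_pos: [584.3, 26.8, -9.2]
ee_rot: [-0.0, 0.744, 0.668, 0.0]
force: [-0.6, 1.8, 0.0]
grip_width: 0.397
grip_force: 1.0
```

servo_tool(
  deltas=[
    [[-0.005,0,0],[0,0,0],0.4],
    [[0,0,0],[0,0,0],0.4],
  ],
)

```text
time_s: 21.3
eef_pos: [584.2, 25.9, -9.2]
ee_rot: [-0.0, 0.744, 0.668, 0.0]
force: [-1.3, 4.0, 0.2]
grip_width: 0.399
grip_force: 1.7
```

servo_tool(
  deltas=[
    [[-0.005,0,0],[0,0,0],0.4],
    [[0,0,0],[0,0,0],0.4],
  ],
)

```text
time_s: 21.5
eef_pos: [584.0, 25.1, -9.2]
ee_rot: [-0.0, 0.744, 0.668, 0.0]
force: [-0.7, 6.2, 0.3]
grip_width: 0.403
grip_force: 2.4
```

servo_tool(
  deltas=[
    [[-0.005,0,0],[0,0,0],0.4],
    [[0,0,0],[0,0,0],0.4],
  ],
)

```text
time_s: 21.7
eef_pos: [583.7, 24.7, -9.2]
ee_rot: [-0.001, 0.744, 0.668, 0.0]
force: [-0.3, 8.2, 2.0]
grip_width: 0.398
grip_force: 4.2
```

Force rises without further sliding, so the plate looks pinned. I retreat and check.

servo_tool(
  deltas=[
    [[0.08,0,0],[0,0,0],0.4],
    [[0.1,0,0],[0,0,0],0.4],
    [[0,0,-0.2],[0,0,0],1],
    [[0,0,-0.2],[0,0,0],1],
    [[0,0,-0.2],[0,0,0],1],
    [[0,0,-0.2],[0,0,0],1],
    [[0,0,-0.2],[0,0,0],1],
    [[0,0,0],[0,0,0],1],
  ],
)

```text
time_s: 22.5
eef_pos: [590.3, 59.6, 196.7]
ee_rot: [0.004, 0.744, 0.668, 0.003]
force: [0.5, -0.0, -0.0]
grip_width: 1.002
grip_force: 0.0
```

servo_tool(
  deltas=[
    [[0,0,0],[0,0,0],1],
    [[0,0,0],[0,0,0],1],
  ],
)

```text
time_s: 22.7
eef_pos: [587.4, 59.7, 189.4]
ee_rot: [-0.001, 0.744, 0.668, -0.001]
force: [0.2, -0.6, -0.4]
grip_width: 1.004
grip_force: 0.0
```

```bash
python3 - <<'E'
from h import *
import pickle
s=telemetry.sense(); im=optics.capture("wrist"); pickle.dump(s,open("s7.pkl","wb")); cv2.imwrite("pics/w7r.png",im)
sc=optics.capture("scene")
auto(im,s,(0,0),0,34)
a=cv2.resize(im,None,fx=2.2,fy=2.2,interpolation=cv2.INTER_CUBIC)[400:860,400:800]
b=cv2.resize(sc[205:345,175:345],(398,460),interpolation=cv2.INTER_CUBIC)
b=cv2.resize(sc[220:335,215:315],(400,460),interpolation=cv2.INTER_CUBIC)
cv2.imwrite("pics/f7.png",np.hstack([a,b])); print(s["eef_pos"])
E
```

```text
+y [nan 3.8 3.8 3.9 3.9 3.9 4.  4.  4.  4.  4.1 4.1 4. ]
-y [  nan   nan   nan   nan   nan   nan -10.1   nan   nan   nan   nan   nan
  -2. ]
-x bottom [6.2 6.  5.8 5.5 5.3 5.  5.8 5.4 5.  5.6 5.1 nan]
+x [-1.6 -0.7 -1.  -1.3 -0.5 -0.9 -0.3 -0.8 -0.4 -0.8 -0.4  nan]
hole pred px [319.641 258.515] obs [319.777 258.725] area 88 jig offset mm [ 0.138 -0.219]
hole pred px [315.342 370.905] obs [315.092 370.761] area 68 jig offset mm [-0.271  0.182]
[587.439  59.687 189.432]
```

View pics/f7.png

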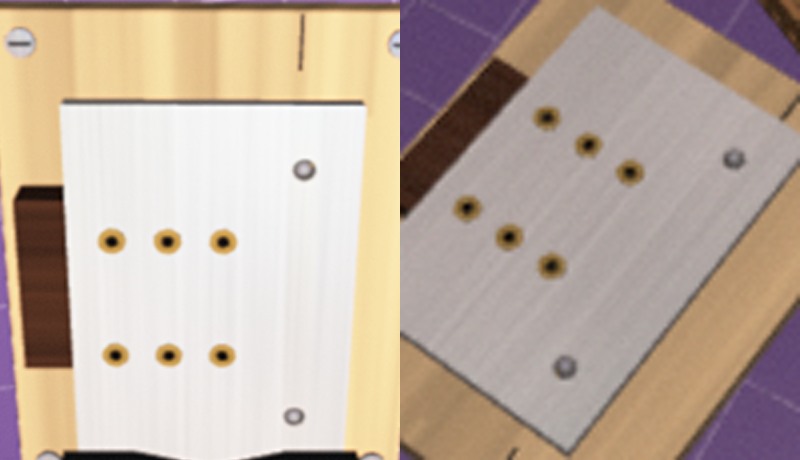

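The picture shows both steel pin tips filling the holes, at (304,170) and (293,416) on the left and (734,159) and (565,367) on the right. The plate lies flat, parallel to the base and in line with the pencil mark. The hand is clear, so I hand in the job.

```bash
python3 -c "
from rig import ctrl
print(ctrl.finish_job())"
```

```text
the job is handed in; nothing more can be done
None
```

The template is seated flat with both holes over the pins, the hand is clear and the job is handed in (about 23 s of the 51 s used); the hand-in returned no verdict.

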